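Pack the round cream tubs by size

ROBOT

A 6-joint arm with a two-finger parallel gripper is mounted at the origin on the work surface. World frame = base frame: x ahead of the robot, y to its left, z up, the work surface at z = 0. Lengths are in m, angles in degrees, forces in N, time in s.
With the tool pointing down it reaches from about 0.35 to 0.975 m from the base axis. Payload 17.4 kg.
Tool frame: the origin (TCP) lies between the finger pads; the fingertips stand 14 mm ahead of it and the grasp point (between the pads) lies 5 mm behind it (bot.tips_ahead is the distance from the TCP to the fingertips, in m); y points along the fingers, z is the direction in which the jaws open and shut, and the axes are right-handed (so a half turn about y gives the same grasp; the last joint's range is limited). The gripper opens to 85 mm and grips with 20 to 120 N. Pads are 22 mm wide; open, the fingers measure 114 mm over their backs; the gripper's body (76 mm by 85 mm) begins 54 mm behind the grasp point. The pads swing forward as they close: fully open they stand 13 mm farther back than shut.
Start: joints at [-66.108, 6.646, 82.598, -0, 90.757, -2.166], TCP at [0.297, -0.606, 0.245] pointing down, gripper open.
Joint ranges: [-162.19, 162.19], [-47.58, 125.68], [4.15, 143.07], [-65.23, 245.23], [0.69, 171.88], [-170.13, 170.13]. Speed limits (degrees/s): [108.29, 108.29, 127.2, 180, 180, 180].

INTERFACE

Orientations are given as a 3x3 rotation matrix whose columns are the frame's x, y, z axes.
In Python, from rig import bot gives the robot as it stands.
- The arm moves only by the tool jog_arm, never from a script. Its argument "rows" is a list of rows, each a list of 3 entries, a list of its own where there are three numbers: the finger opening in cm, from 0 to 8.54, then the shift along the tool's x, y, z in cm, then the turn about the tool's y in degrees. A call has exactly 5 rows; each row shifts and turns the commanded pose from where the row before left it, along the tool's axes as they then stand; what a row does not reach is not made up. A row lasts 1/12 s, in which the tool goes at most 41.7 mm and 7.16 degrees, less where a joint would pass 70% of its speed; a pose out of reach is approached as far as the arm can. A call with a gripper value outside its range is refused whole. The fingers move at their own pace and stop on an object; "squeeze" is the grip in N (left out, the last holds). Time passes only in rows, so rows that do not move let the fingers close, or fill a call up. It gives the time, the measured TCP pose, the force and the opening at its end, in the units of the state.
- bot.sense(): the state, without advancing time (a new reading comes with each control period).
- bot.camera(name): name is "scene" or "top" or "wrist"; returns a dict with "image" (420x560x3 uint8, blue, green, red), "K" (3x3 intrinsics, pixels), "distortion" ([k1, k2, p1, p2, k3] as OpenCV has them; the pictures are not rectified), "view" (4x4, takes a point from world to camera coordinates). Camera axes: x right, y up, looking along -z (the intrinsics and any distortion apply to the point x, -y, -z); pixel columns grow to the right and rows downward; lengths in m; the calibration is good to about 2 mm. A picture is of the moment at which its call begins. There is no depth.
- bot.sign_off(): hands the job in, once; it reports no verdict.
Trained networks look in the newest picture that a camera, given by its name, has taken for a name from the list of things; names that differ only in an ending like _2 or _b are one class to them, and where a whole thing is asked for, a point or a joint stands for the part that bears it (a point fixed in the world has none). Each returns a list of dicts, best first, with "p" (0 to 1); they miss things now and then, are a little off and sometimes report something else, mostly with a low value. They report only what shows in the picture. A call takes as long as a camera call. They do not tell look-alikes from the thing itself.
- bot.look_for(camera, label): "at" ([column, row] in pixels, amid what is visible of it).
- bot.outline_of(camera, label): "mask" (420x560 bool, what is visible of it) and "at" ([column, row] in pixels, amid what is visible of it).
- bot.pinpoint(camera, label): "at" ([column, row] in pixels: a listed point, or the origin of a listed thing).
The state is a dict: "clock": time; "joint_positions": joint angles; "dq": joint speeds; "joint_torque": joint torques, N m; "position": TCP position; "tcp_rot": TCP orientation; "force": force on the tool from outside, world axes, zero at the start; "ft_torque": the same for the moment, N m; "opening": finger opening in m.
Only numpy, scipy, OpenCV 4.12 (cv2) and the standard library are available. Lean on these libraries where they do the work, as an engineer would, in place of code of your own. Each camera call takes 0.05 s, during which the arm holds its last target.

TASK

Pack the four closed round tubs into the wooden caddy, each upright in the bay cut for its size: the largest tub in the longest bay, and so on down to the smallest tub in the shortest bay. Set the tubs down rather than dropping them, and do not tip them over. Leave the square tub, the open empty cup, the bowl, the can and the bottle standing where they are.

Things in the scene. Friction and masses are not known exactly. Their poses are not given: they have to be found in the camera images.
- caddy: Shallow light-wood open tray, loose, 1 kg, 296 x 92 x 20 mm high; origin: centre of its underside, x along its length (any yaw). Four bays in a row along x, walls and floor 4 mm thick, each bay 84 mm wide and centred on y = 0. Bay 1: 84 mm long, centre x = +102 mm; bay 2: 74 mm, x = +19 mm; bay 3: 64 mm, x = -54 mm; bay 4: 54 mm, x = -117 mm.
- tub_a_mid (a point): Centre (half-way up) of the largest closed round tub: an upright ivory cylinder with a blue band and a flat white lid, 64 mm across and 90 mm high, rigid, stands on the table; z is its axis. Bay 1 of the caddy is its bay.
- tub_b_mid (a point): Centre (half-way up) of the second-largest closed round tub: an upright ivory cylinder with a blue band and a flat white lid, 54 mm across and 82 mm high, rigid, stands on the table; z is its axis. Bay 2 of the caddy is its bay.
- tub_c_mid (a point): Centre (half-way up) of the second-smallest closed round tub: an upright ivory cylinder with a blue band and a flat white lid, 44 mm across and 76 mm high, rigid, stands on the table; z is its axis. Bay 3 of the caddy is its bay.
- tub_d_mid (a point): Centre (half-way up) of the smallest closed round tub: an upright ivory cylinder with a blue band and a flat white lid, 34 mm across and 70 mm high, rigid, stands on the table; z is its axis. Bay 4 of the caddy is its bay.
- square_tub_mid (a point): Centre (half-way up) of the square tub, a look-alike that stays: upright square block, same ivory, band and white lid, 50 x 50 mm and 78 mm high.
- open_cup_mid (a point): Centre (half-way up) of the open cup, a look-alike that stays: empty round cup without a lid, hollow from above, same ivory and band, 48 mm across and 74 mm high.
- bowl: Blue mixing bowl, 120 mm across and 50 mm high, not part of the job; origin at the centre of its underside.
- can: Dark steel food can with a red label, 84 mm across and 110 mm high, not part of the job; origin at the centre of its underside.
- jug: White bottle with a red cap, 66 mm across and 120 mm high, not part of the job; origin at the centre of its underside.
Mind the look-alikes: they are no part of the job. What is shaped like the part that bears tub_b_mid but orange or purple is not meant.

How it is judged (in metres and radians):
At the end, for the whole second after the job is handed in: Each round tub stands upright (0.1 rad) and at rest on the floor of its own bay: centre within 15 mm of the bay centre along the caddy, 30 mm across, 6 mm in height. Square tub and cup are upright; they, bowl, can and bottle are within 25 mm of where they stood (x of tub_a_mid in the frame of caddy between 0.087 and 0.117 m and y of tub_a_mid in the frame of caddy between -0.03 and 0.03 m and z of tub_a_mid in the frame of caddy between 0.043 and 0.055 m and angle between each of tub_a_mid, tub_b_mid, tub_c_mid, tub_d_mid, square_tub_mid, open_cup_mid's own z axis and vertical below 0.1 rad and linear speed of each of tub_a, tub_b, tub_c, tub_d below 0.02 m/s and x of tub_b_mid in the frame of caddy between 0.004 and 0.034 m and y of tub_b_mid in the frame of caddy between -0.03 and 0.03 m and z of tub_b_mid in the frame of caddy between 0.039 and 0.051 m and x of tub_c_mid in the frame of caddy between -0.069 and -0.039 m and y of tub_c_mid in the frame of caddy between -0.03 and 0.03 m and z of tub_c_mid in the frame of caddy between 0.036 and 0.048 m and x of tub_d_mid in the frame of caddy between -0.132 and -0.102 m and y of tub_d_mid in the frame of caddy between -0.03 and 0.03 m and z of tub_d_mid in the frame of caddy between 0.033 and 0.045 m and distance of each of square_tub_mid, open_cup_mid, bowl, can, jug from where it was at the start of the episode below 0.025 m); the robot touches nothing.
It fails at once if a round tub is dropped, thrown or knocked away (faster than 0.7 m/s while not held) ((linear speed of tub_a above 0.7 m/s and contact force between the fingers and tub_a below 0.3 N) or (linear speed of tub_b above 0.7 m/s and contact force between the fingers and tub_b below 0.3 N) or (linear speed of tub_c above 0.7 m/s and contact force between the fingers and tub_c below 0.3 N) or (linear speed of tub_d above 0.7 m/s and contact force between the fingers and tub_d below 0.3 N)).
It fails at once if a round tub is tipped by more than 40 degrees (angle between any of tub_a_mid, tub_b_mid, tub_c_mid, tub_d_mid's own z axis and vertical above 0.7 rad).
It fails at once if the square tub, open cup, bowl, can or bottle is moved more than 25 mm (distance of any of square_tub_mid, open_cup_mid, bowl, can, jug from where it was at the start of the episode above 0.025 m).
It also fails if it takes over 112 s, if anything falls off the work surface, if the arm or the gripper's body presses on something with over 40 N, if the wrist force passes 120 N, or if a joint passes its speed limit or range.

## Working session

There is one attempt and no reset: what is moved stays moved. The work goes in short steps, Python scripts to look and compute and a tool call to move; the robot and the scene stay as the last step left them, time stands still between calls to the robot, and variables do not carry over. Pictures are saved under pics/ and viewed, and the job is handed in when it is done.

Besides the shell and the picture viewer there is one more tool, called after ">>>" in YAML: its name, and indented under it one key for each argument. jog_arm: Moves the arm, as the interface text tells. Its arguments: {"type":"object","properties":{"rows":{"type":"array"},"squeeze":{"type":"number"}},"required":["rows"]}

```bash
ls; mkdir -p pics; python3 - <<'E'
from rig import bot
import cv2, numpy as np
s=bot.sense()
for k,v in s.items(): print(k,np.round(v,4).tolist())
for n in ["scene","top","wrist"]:
    c=bot.camera(n); cv2.imwrite(f"pics/{n}0.png",c["image"])
    print(n,np.round(c["K"],1).tolist(),c["distortion"],np.round(c["view"],3).tolist())
    np.savez(f"cam_{n}0.npz",**{k:np.array(c[k]) for k in c})
    for l in ["caddy","tub_a_mid","square_tub_mid","open_cup_mid","bowl","can","jug"]:
        print(n,l,[(np.round(d["at"],1).tolist(),round(d["p"],2)) for d in bot.pinpoint(n,l)])
print(bot.sense()["clock"])
E
```

```text
pics
clock 0.0
joint_positions [-66.1093, 6.6759, 82.6354, 0.0022, 90.7571, -2.1638]
dq [0.0495, -0.193, 0.0644, -0.0327, 0.0311, 0.0176]
joint_torque [-0.0001, -73.1976, -63.25, -0.0001, 0.0062, -0.0]
position [0.2964, -0.6062, 0.2445]
tcp_rot [[-0.8984, -0.0004, 0.4392], [-0.4392, 0.0011, -0.8984], [-0.0001, -1.0, -0.0012]]
force [0.1483, -0.7038, 1.5625]
ft_torque [-0.0154, -0.0138, 0.017]
opening 0.0852
scene [[545.9, 0.0, 282.3], [0.0, 545.9, 205.5], [0.0, 0.0, 1.0]] [0.01396682 0.         0.         0.         0.        ] [[0.634, 0.773, -0.014, -0.397], [-0.513, 0.434, 0.741, 0.282], [0.579, -0.462, 0.671, -1.804], [0.0, 0.0, 0.0, 1.0]]
scene caddy [([323.6, 173.4], 0.77)]
scene tub_a_mid []
scene square_tub_mid [([224.0, 262.6], 0.94), ([402.8, 157.9], 0.23)]
scene open_cup_mid [([210.1, 193.6], 0.76)]
scene bowl [([305.6, 258.4], 0.57)]
scene can [([153.3, 320.7], 0.63)]
scene jug [([399.7, 158.8], 0.84)]
top [[469.8, 0.0, 278.3], [0.0, 469.8, 219.0], [0.0, 0.0, 1.0]] [-0.09767607  0.          0.          0.          0.        ] [[0.007, -1.0, 0.01, 0.007], [0.994, 0.008, 0.109, -0.639], [-0.11, 0.009, 0.994, -1.196], [0.0, 0.0, 0.0, 1.0]]
top caddy [([205.8, 254.5], 0.92)]
top tub_a_mid [([432.5, 288.3], 0.55)]
top square_tub_mid [([366.4, 208.1], 0.74)]
top open_cup_mid [([325.3, 291.1], 0.84), ([378.8, 274.2], 0.4)]
top bowl [([297.6, 165.3], 0.9), ([368.9, 208.2], 0.66)]
top can [([435.4, 207.9], 0.59)]
top jug [([115.5, 215.7], 0.61)]
wrist [[331.0, 0.0, 276.3], [0.0, 331.0, 210.7], [0.0, 0.0, 1.0]] [-0.07433226  0.          0.          0.          0.        ] [[0.44, -0.898, 0.001, -0.676], [0.861, 0.421, -0.285, 0.038], [0.256, 0.126, 0.959, -0.378], [0.0, 0.0, 0.0, 1.0]]
wrist caddy []
wrist tub_a_mid []
wrist square_tub_mid []
wrist open_cup_mid []
wrist bowl []
wrist can []
wrist jug []
1.2
```

View pics/top0.png

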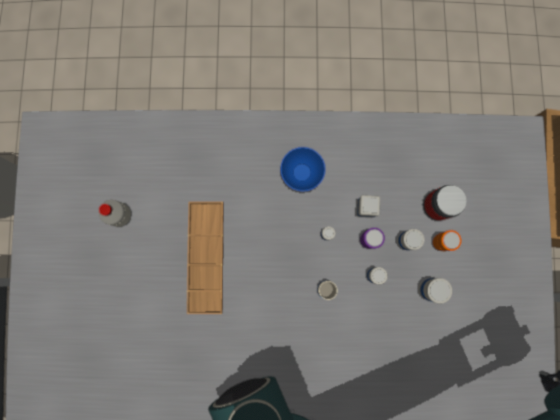

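View pics/scene0.png

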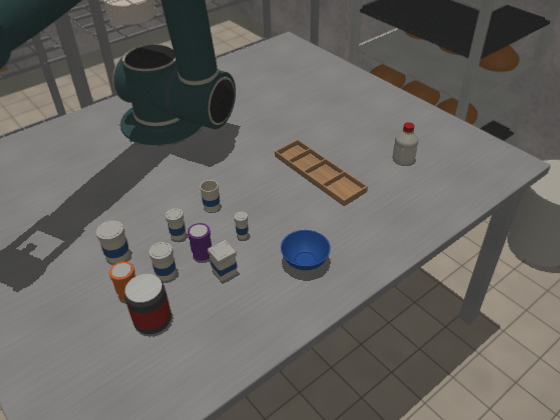

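```bash
cat > h.py <<'E'
import numpy as np, cv2
def ray(c,px):
    d=np.array(c["distortion"],float).ravel()
    u=cv2.undistortPoints(np.array([[px]],float),np.array(c["K"]),d)[0,0]
    V=np.array(c["view"]); R=V[:3,:3]; t=V[:3,3]
    dr=R.T@np.array([u[0],-u[1],-1.0]); o=-R.T@t
    return o,dr
def atz(c,px,z):
    o,d=ray(c,px); return o+d*(z-o[2])/d[2]
def proj(c,P):
    V=np.array(c["view"]); p=V[:3,:3]@np.array(P,float)+V[:3,3]
    q,_=cv2.projectPoints(np.array([[p[0],-p[1],-p[2]]]),np.zeros(3),np.zeros(3),np.array(c["K"]),np.array(c["distortion"],float).ravel())
    return q[0,0]
def circ(c,P,r,n=48):
    return np.array([proj(c,[P[0]+r*np.cos(a),P[1]+r*np.sin(a),P[2]]) for a in np.linspace(0,2*np.pi,n)])
E
python3 - <<'E'
from rig import bot
from h import *
c=dict(np.load("cam_top0.npz")); im=c["image"]
cr=im[180:320,300:480]; cv2.imwrite("pics/crop0.png",cv2.resize(cr,None,fx=4.4,fy=4.2,interpolation=cv2.INTER_CUBIC))
cr=im[190:325,170:240]; cv2.imwrite("pics/caddy0.png",cv2.resize(cr,None,fx=4.4,fy=4.4,interpolation=cv2.INTER_CUBIC))
for l in ["tub_a_mid","tub_b_mid","tub_c_mid","tub_d_mid"]:
    for n in ["top","scene"]:
        cc=bot.camera(n)
        print(n,l,[(np.round(d["at"],1).tolist(),round(d["p"],2)) for d in bot.pinpoint(n,l)])
for n,p,z in [("a",(437.5,290),.09),("b",(412.5,239.5),.082),("c",(378,275),.076),("d",(328.5,233),.07),("sq",(369,205.5),.078),("cup",(327.5,290),.074),("or",(451,240),.082),("pu",(374,237.5),.082),("can",(450,200),.11),("bowl",(303,170),.05)]:
    print(n,np.round(atz(c,p,z),3))
E
```

```text
top tub_a_mid [([435.9, 291.2], 0.66), ([297.7, 166.4], 0.4)]
scene tub_a_mid [([116.6, 243.4], 0.68)]
top tub_b_mid [([444.3, 239.9], 0.87), ([370.4, 237.6], 0.86), ([410.5, 242.5], 0.65)]
scene tub_b_mid [([202.2, 242.8], 0.92), ([162.7, 258.8], 0.69), ([123.5, 280.0], 0.56)]
top tub_c_mid [([376.3, 274.0], 0.7)]
scene tub_c_mid [([174.4, 221.0], 0.63)]
top tub_d_mid [([328.4, 236.0], 0.72)]
scene tub_d_mid [([242.1, 228.9], 0.6)]
a [ 0.457 -0.387  0.09 ]
b [ 0.584 -0.328  0.082]
c [ 0.494 -0.24   0.076]
d [ 0.6   -0.116  0.07 ]
sq [ 0.67  -0.219  0.078]
cup [ 0.456 -0.112  0.074]
or [ 0.583 -0.429  0.082]
pu [ 0.588 -0.23   0.082]
can [ 0.682 -0.419  0.11 ]
bowl [ 0.767 -0.052  0.05 ]
```

View pics/crop0.png

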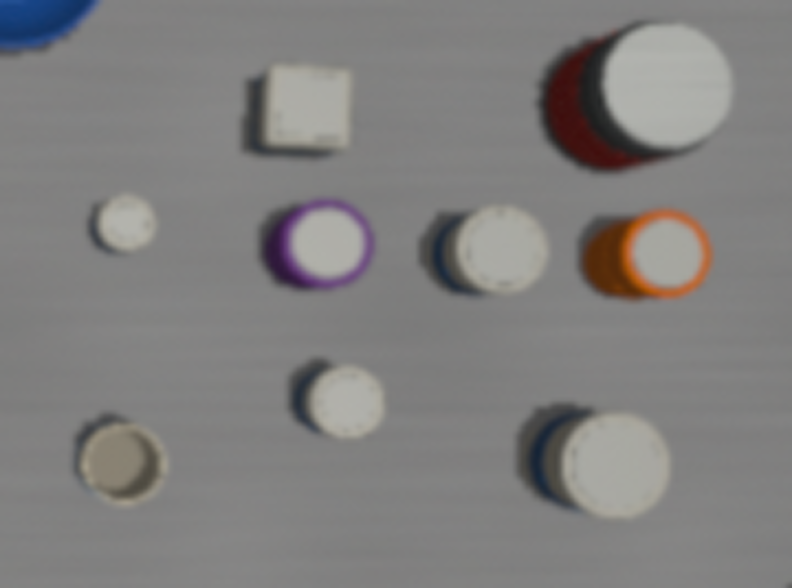

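View pics/caddy0.png

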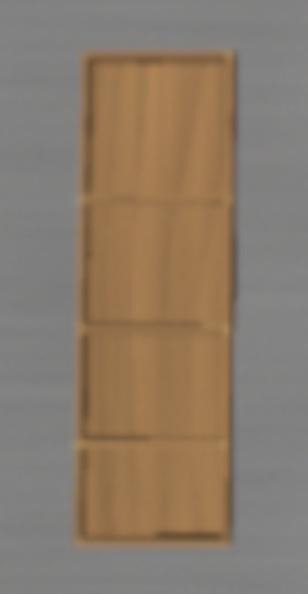

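```bash
cat > meas.py <<'E'
from h import *
from scipy.optimize import least_squares
def lid(c,guess,z,r,win=None):
    """fit the white lid blob at given guess pixel"""
    im=c["image"]; g=im.min(axis=2).astype(np.uint8)
    h=int(30); x0,y0=int(guess[0]),int(guess[1])
    m=(g>135).astype(np.uint8)
    n,lab,st,ce=cv2.connectedComponentsWithStats(m)
    l=lab[y0,x0]
    if l==0: return None
    P=atz(c,ce[l],z)
    q=circ(c,P,r)
    area=cv2.contourArea(q.astype(np.float32))
    return P,ce[l],st[l,4],area
H={"a":.09,"b":.082,"c":.076,"d":.07}; R={"a":.032,"b":.027,"c":.022,"d":.017}
E
python3 - <<'E'
from meas import *
c=dict(np.load("cam_top0.npz")); s=dict(np.load("cam_scene0.npz"))
for n,p in [("a",(437,290)),("b",(412,240)),("c",(378,275)),("d",(328,233))]:
    print(n,"top",[np.round(v,3) for v in lid(c,p,H[n],R[n])])
for n,p in [("a",(111,231)),("b",(161,250)),("c",(175,215)),("d",(241,217))]:
    v=lid(s,p,H[n],R[n]); print(n,"scene",v and [np.round(q,3) for q in v])
# caddy
im=c["image"]; hsv=cv2.cvtColor(im,cv2.COLOR_BGR2HSV)
m=((hsv[...,1]>60)&(hsv[...,0]>5)&(hsv[...,0]<25)).astype(np.uint8)
m[:, :150]=0;m[:,260:]=0
n,lab,st,ce=cv2.connectedComponentsWithStats(m); l=1+np.argmax(st[1:,4]); print(st[l],ce[l])
cn=max(cv2.findContours((lab==l).astype(np.uint8),cv2.RETR_EXTERNAL,cv2.CHAIN_APPROX_NONE)[0],key=len)
pts=np.array([atz(c,p[0],0.02)[:2] for p in cn.astype(float)],np.float32)
r=cv2.minAreaRect(pts); print(r, np.round(cv2.boxPoints(r),3).tolist())
# by model render IoU: hull of 8 corners
def model(v):
    x,y,a=v; R2=np.array([[np.cos(a),-np.sin(a)],[np.sin(a),np.cos(a)]])
    Q=[proj(c,[*(R2@[sx*.148,sy*.046]+[x,y]),z]) for sx in(-1,1) for sy in(-1,1) for z in(0,.02)]
    h=cv2.convexHull(np.array(Q,np.float32)); return h
mask=(lab==l).astype(np.uint8)
P=cv2.findNonZero(mask)
def cost(v):
    h=model(v); big=np.zeros((420*4,560*4),np.uint8); cv2.fillConvexPoly(big,np.round(((h+.5)*4-.5)*8).astype(np.int32),255,cv2.LINE_AA,3)
    sm=cv2.resize(big,(560,420),interpolation=cv2.INTER_AREA)/255.
    return ((sm-mask)**2).sum()
from scipy.optimize import minimize
ctr=pts.mean(0)
res=minimize(cost,[ctr[0],ctr[1],0],method="Nelder-Mead",options=dict(initial_simplex=[[ctr[0],ctr[1],0],[ctr[0]+.006,ctr[1],0],[ctr[0],ctr[1]+.006,0],[ctr[0],ctr[1],.04]]))
print(res.x,res.fun,np.degrees(res.x[2]))
v=res.x; o=im.copy()
o=cv2.resize(o[180:330,160:250],None,fx=4,fy=4,interpolation=cv2.INTER_CUBIC)
for k,bx in zip("abcd",(.102,.019,-.054,-.117)):
    p=proj(c,[v[0]+bx*np.cos(v[2]),v[1]+bx*np.sin(v[2]),.004]); cv2.circle(o,tuple(int(q) for q in (p-[160,180])*4),3,(255,0,0),-1)
cv2.imwrite("pics/caddyfit.png",o)
E
```

```text
a top [array([ 0.456, -0.394,  0.09 ]), array([440.082, 290.445]), np.int32(490), np.float64(500.413)]
b top [array([ 0.586, -0.333,  0.082]), array([414.119, 238.783]), np.int32(337), np.float64(347.519)]
c top [array([ 0.494, -0.242,  0.076]), array([378.876, 275.296]), np.int32(226), np.float64(237.284)]
d top [array([ 0.601, -0.117,  0.07 ]), array([328.913, 232.428]), np.int32(138), np.float64(139.157)]
a scene [array([ 0.457, -0.392,  0.09 ]), array([108.922, 228.981]), np.int32(359), np.float64(398.672)]
b scene [array([ 0.587, -0.33 ,  0.082]), array([160.004, 249.628]), np.int32(274), np.float64(314.71)]
c scene [array([ 0.495, -0.239,  0.076]), array([173.593, 213.393]), np.int32(145), np.float64(167.282)]
d scene [array([ 0.603, -0.113,  0.07 ]), array([240.412, 215.25 ]), np.int32(80), np.float64(100.275)]
[ 187  201   37  113 4029] [204.73144701 257.24050633]
((0.5395500659942627, 0.2049471139907837), (0.2950523793697357, 0.09447256475687027), 0.408839613199234) [[0.3919999897480011, 0.25099998712539673], [0.3919999897480011, 0.15700000524520874], [0.6869999766349792, 0.1589999943971634], [0.6869999766349792, 0.2529999911785126]]
[0.53959454 0.20602094 0.01199837] 24.62537485582469 0.6874560439364001
```

View pics/caddyfit.png

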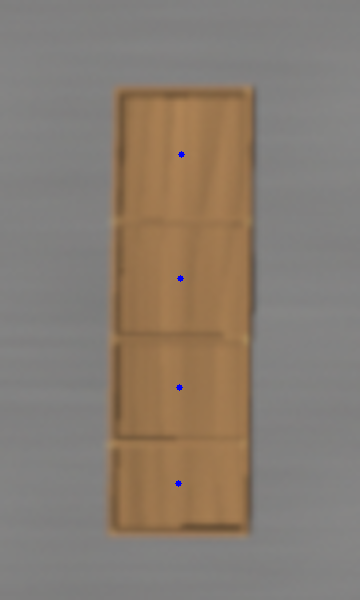

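>>> jog_arm:
  rows:
    - [8.5,[0,2,0],6.5]
    - [8.5,[0,2,0],6.5]
    - [8.5,[0,2,0],6.5]
    - [8.5,[0,2,0],6.5]
    - [8.5,[0,0,0],0]
  squeeze: 60

```text
clock: 2.42
position: [0.2959, -0.6051, 0.1609]
tcp_rot: [[-1.0, -0.002, -0.005], [0.005, 0.005, -1.0], [0.002, -1.0, -0.005]]
force: [0.3, 0.0, -1.7]
opening: 0.0849
```

>>> jog_arm:
  rows:
    - [8.5,[-2.5,0,-3.2],0]
    - [8.5,[-2.5,0,-3.2],0]
    - [8.5,[-2.5,0,-3.2],0]
    - [8.5,[-2.5,0,-3.2],0]
    - [8.5,[-2.5,0,-3.2],0]

```text
clock: 2.83
position: [0.4223, -0.4449, 0.1669]
tcp_rot: [[-1.0, 0.001, 0.005], [-0.005, -0.001, -1.0], [-0.001, -1.0, 0.001]]
force: [0.9, -0.7, 0.3]
opening: 0.0851
```

>>> jog_arm:
  rows:
    - [8.5,[-1.5,0,-2.6],0]
    - [8.5,[-1.5,0,-2.6],0]
    - [8.5,[0,0,0],0]
    - [8.5,[0,0,0],0]
    - [8.5,[0,0,0],0]

```text
clock: 3.25
position: [0.4514, -0.3947, 0.1663]
tcp_rot: [[-1.0, 0.001, 0.004], [-0.004, -0.001, -1.0], [-0.001, -1.0, 0.001]]
force: [-0.5, -0.6, 0.1]
opening: 0.085
```

```bash
python3 - <<'E'
from rig import bot
from h import *
print(bot.sense()["position"])
c=bot.camera("wrist"); im=c["image"]
P=circ(c,[.4565,-.393,.09],.032).astype(int)
cv2.polylines(im,[P],1,(0,0,255),1)
cv2.imwrite("pics/w1.png",im)
E
```

```text
[ 0.45135855 -0.39467999  0.16631664]
```

View pics/w1.png

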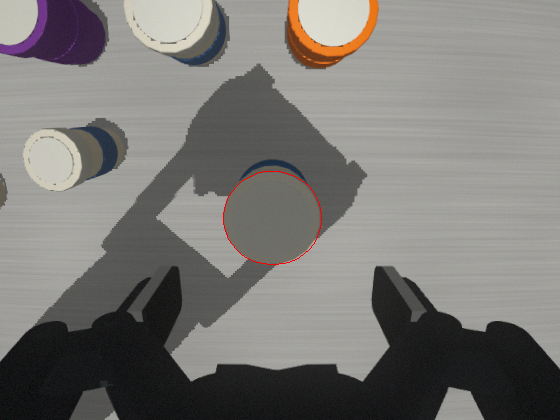

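>>> jog_arm:
  rows:
    - [8.5,[-0.5,2,-0.15],0]
    - [8.5,[0,3,0],0]
    - [8.5,[0,3.5,0],0]
    - [8.5,[0,2.3,0],0]
    - [8.5,[0,0,0],0]

```text
clock: 3.72
position: [0.4539, -0.3921, 0.0522]
tcp_rot: [[-1.0, -0.005, 0.001], [-0.001, 0.005, -1.0], [0.005, -1.0, -0.005]]
force: [0.4, 0.8, -0.9]
opening: 0.0848
```

>>> jog_arm:
  rows:
    - [5.5,[0,0,0],0]
    - [5.5,[0,0,0],0]
    - [5.5,[0,0,0],0]
    - [5.5,[0,0,0],0]
    - [5.5,[0,0,0],0]

```text
clock: 4.13
position: [0.4569, -0.3937, 0.0596]
tcp_rot: [[-1.0, 0.002, 0.001], [-0.001, -0.003, -1.0], [-0.002, -1.0, 0.003]]
force: [-1.0, -1.7, 8.3]
opening: 0.063
```

>>> jog_arm:
  rows:
    - [5.5,[0,0,0],0]
    - [5.5,[0,-1.5,0],0]
    - [5.5,[0,-3.5,0],0]
    - [5.5,[0,-4,0],0]
    - [5.5,[0,-3.5,0],0]

```text
clock: 4.55
position: [0.4561, -0.3927, 0.1852]
tcp_rot: [[-1.0, 0.001, 0.001], [-0.001, -0.001, -1.0], [-0.001, -1.0, 0.001]]
force: [1.5, -0.4, -2.1]
opening: 0.0628
```

>>> jog_arm:
  rows:
    - [5.5,[-1.2,0,-3.9],0]
    - [5.5,[-1.2,0,-3.9],0]
    - [5.5,[-1.2,0,-3.9],0]
    - [5.5,[-1.2,0,-3.9],0]
    - [5.5,[-1.2,0,-3.9],0]

```text
clock: 4.97
position: [0.5162, -0.196, 0.1833]
tcp_rot: [[-1.0, 0.001, 0.001], [-0.001, -0.001, -1.0], [-0.001, -1.0, 0.001]]
force: [1.4, -0.6, -2.8]
opening: 0.0629
```

>>> jog_arm:
  rows:
    - [5.5,[-1.2,0,-3.9],0]
    - [5.5,[-1.2,0,-3.9],0]
    - [5.5,[-1.2,0,-3.9],0]
    - [5.5,[-1.2,0,-3.9],0]
    - [5.5,[-1.2,0,-3.9],0]

```text
clock: 5.38
position: [0.5761, -0.0006, 0.1834]
tcp_rot: [[-1.0, 0.001, 0.001], [-0.001, -0.0, -1.0], [-0.001, -1.0, 0.0]]
force: [1.4, -0.1, -2.5]
opening: 0.0631
```

>>> jog_arm:
  rows:
    - [5.5,[-1.2,0,-3.9],0]
    - [5.5,[-1.2,0,-3.9],0]
    - [5.5,[-1.2,0,-3.9],0]
    - [5.5,[-1.2,0,-3.9],0]
    - [5.5,[-0.6,0,-1.5],0]

```text
clock: 5.8
position: [0.6302, 0.1729, 0.1829]
tcp_rot: [[-1.0, 0.001, 0.004], [-0.004, 0.001, -1.0], [-0.001, -1.0, -0.001]]
force: [0.7, 0.2, -2.1]
opening: 0.0634
```

>>> jog_arm:
  rows:
    - [5.5,[0,0,0],0]
    - [5.5,[0,0,0],0]
    - [5.5,[0,0,0],0]
    - [5.5,[0,0,0],0]
    - [5.5,[0,0,0],0]

```text
clock: 6.22
position: [0.6297, 0.1673, 0.1827]
tcp_rot: [[-1.0, 0.0, -0.0], [0.0, -0.0, -1.0], [-0.0, -1.0, 0.0]]
force: [0.4, -0.3, -2.0]
opening: 0.0631
```

>>> jog_arm:
  rows:
    - [5.5,[-0.6,0,-2],0]
    - [5.5,[-0.6,2,-2],0]
    - [5.5,[0,3,0],0]
    - [5.5,[0,3,0],0]
    - [5.5,[0,1.5,0],0]

```text
clock: 6.63
position: [0.6404, 0.2076, 0.0837]
tcp_rot: [[-1.0, -0.003, 0.001], [-0.001, -0.001, -1.0], [0.003, -1.0, 0.001]]
force: [-1.0, 0.0, -3.4]
opening: 0.063
```

>>> jog_arm:
  rows:
    - [5.5,[0,0,0],0]
    - [5.5,[0,0,0],0]
    - [5.5,[0,0,0],0]
    - [5.5,[0,0,0],0]
    - [5.5,[0,0,0],0]

```text
clock: 7.05
position: [0.6424, 0.2085, 0.0892]
tcp_rot: [[-1.0, 0.002, 0.001], [-0.001, 0.001, -1.0], [-0.002, -1.0, -0.001]]
force: [-0.4, 0.8, -2.7]
opening: 0.0633
```

```bash
python3 - <<'E'
from rig import bot
from h import *
print(bot.sense()["position"])
ims=[]
for n in ["scene","wrist"]:
    c=bot.camera(n); im=c["image"]; 
    if n=="scene": im=cv2.resize(im[70:230,230:440],(560,420),interpolation=cv2.INTER_CUBIC)
    cv2.imwrite(f"pics/{n}2.png",im)
E
```

```text
[0.64236684 0.20848824 0.08923091]
```

View pics/scene2.png

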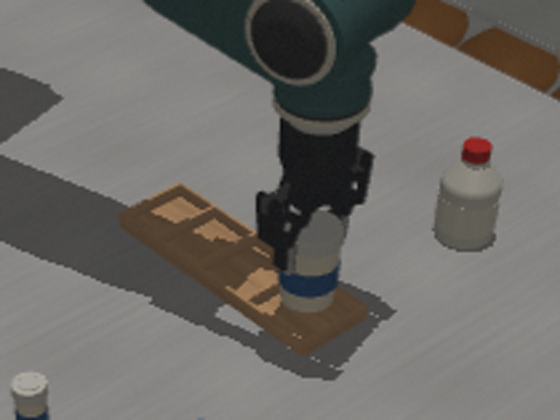

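View pics/wrist2.png

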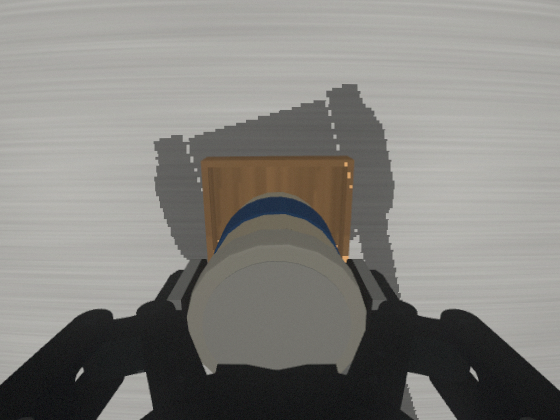

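>>> jog_arm:
  rows:
    - [5.5,[0,1,0],0]
    - [5.5,[0,0.8,0],0]
    - [5.5,[0,0.4,0],0]
    - [5.5,[0,0.1,0],0]
    - [5.5,[0,0,0],0]

```text
clock: 7.57
position: [0.6415, 0.2084, 0.0637]
tcp_rot: [[-1.0, -0.001, 0.001], [-0.001, -0.0, -1.0], [0.001, -1.0, 0.0]]
force: [-1.7, 0.3, -0.1]
opening: 0.0627
```

>>> jog_arm:
  rows:
    - [5.5,[0,0.1,0],0]
    - [5.5,[0,0.1,0],0]
    - [5.5,[0,0,0],0]
    - [5.5,[0,0,0],0]
    - [5.5,[0,0,0],0]

```text
clock: 7.98
position: [0.6418, 0.2084, 0.0637]
tcp_rot: [[-1.0, 0.0, 0.001], [-0.001, -0.0, -1.0], [-0.0, -1.0, 0.0]]
force: [-9.2, -2.6, 16.3]
opening: 0.0627
```

Contact with the bay floor (force up 16 N). Release.

>>> jog_arm:
  rows:
    - [7,[0,-0.1,0],0]
    - [8,[0,0,0],0]
    - [8,[0,0,0],0]
    - [8,[0,0,0],0]
    - [8,[0,0,0],0]

```text
clock: 8.4
position: [0.6416, 0.2084, 0.063]
tcp_rot: [[-1.0, -0.0, 0.001], [-0.001, -0.0, -1.0], [0.0, -1.0, 0.0]]
force: [-0.2, -0.1, -1.0]
opening: 0.0799
```

>>> jog_arm:
  rows:
    - [8,[0,-1,0],0]
    - [8,[0,-2.5,0],0]
    - [8,[0,-3.5,0],0]
    - [8,[0,-3,0],0]
    - [8,[0,0,0],0]

```text
clock: 8.82
position: [0.6436, 0.209, 0.1714]
tcp_rot: [[-1.0, 0.009, 0.001], [-0.001, 0.002, -1.0], [-0.009, -1.0, -0.002]]
force: [0.3, 0.5, 1.4]
opening: 0.0798
```

>>> jog_arm:
  rows:
    - [7,[0.4,0,4],0]
    - [7,[0.4,0,4],0]
    - [7,[0.4,0,4],0]
    - [7,[0.4,0,4],0]
    - [7,[0.4,0,4],0]

```text
clock: 9.23
position: [0.6214, 0.0068, 0.164]
tcp_rot: [[-1.0, 0.001, 0.001], [-0.001, -0.0, -1.0], [-0.001, -1.0, 0.0]]
force: [0.1, 0.3, -0.1]
opening: 0.07
```

>>> jog_arm:
  rows:
    - [7,[0.4,0,4],0]
    - [7,[0.4,0,4],0]
    - [7,[0.4,0,4],0]
    - [7,[0.4,0,4],0]
    - [7,[0.4,0,4],0]

```text
clock: 9.65
position: [0.6016, -0.1936, 0.1641]
tcp_rot: [[-1.0, 0.001, 0.001], [-0.001, -0.0, -1.0], [-0.001, -1.0, 0.0]]
force: [0.4, 0.5, -0.3]
opening: 0.0697
```

>>> jog_arm:
  rows:
    - [7,[0.4,0,4],0]
    - [7,[0.4,0,4],0]
    - [7,[0.4,0,3],0]
    - [7,[0,0,2],0]
    - [7,[0,0,0],0]

```text
clock: 10.07
position: [0.5895, -0.3253, 0.1635]
tcp_rot: [[-1.0, 0.0, -0.002], [0.002, -0.001, -1.0], [-0.0, -1.0, 0.001]]
force: [-0.3, -0.4, 0.3]
opening: 0.07
```

>>> jog_arm:
  rows:
    - [7,[0,0,0],0]
    - [7,[0,0,0],0]
    - [7,[0,0,0],0]
    - [7,[0,0,0],0]
    - [7,[0,0,0],0]

```text
clock: 10.48
position: [0.5905, -0.3208, 0.1635]
tcp_rot: [[-1.0, 0.0, 0.002], [-0.002, -0.0, -1.0], [-0.0, -1.0, 0.0]]
force: [0.2, -0.4, -0.1]
opening: 0.0702
```

```bash
cat > wl.py <<'E'
import sys
from rig import bot
from meas import *
# usage: wl.py key x y tag : overlay + refine from wrist
k,x,y,t=sys.argv[1],float(sys.argv[2]),float(sys.argv[3]),sys.argv[4]
s=bot.sense(); print(np.round(s["position"],4),round(s["opening"],4))
c=bot.camera("wrist"); im=c["image"].copy()
cv2.polylines(im,[circ(c,[x,y,H[k]],R[k]).astype(int)],1,(0,0,255),1)
p=proj(c,[*s["position"][:2],H[k]]); cv2.drawMarker(im,(int(p[0]),int(p[1])),(0,255,0))
cv2.imwrite(f"pics/{t}.png",im)
E
python3 wl.py b .5865 -.3315 w3
```

```text
[ 0.5905 -0.3208  0.1635] 0.0702
```

View pics/w3.png

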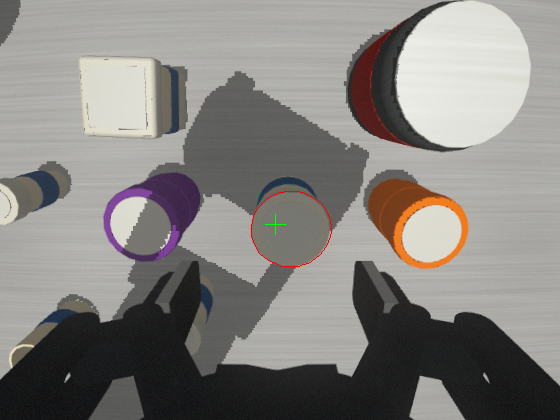

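>>> jog_arm:
  rows:
    - [7,[0.4,0.5,1.1],0]
    - [7,[0,3,0],0]
    - [7,[0,3.5,0],0]
    - [7,[0,2.8,0],0]
    - [7,[0,1,0],0]

```text
clock: 10.95
position: [0.5843, -0.332, 0.0504]
tcp_rot: [[-1.0, -0.005, 0.001], [-0.001, 0.003, -1.0], [0.005, -1.0, -0.003]]
force: [-0.0, -0.1, -0.4]
opening: 0.0701
```

>>> jog_arm:
  rows:
    - [7,[0,0,0],0]
    - [4.5,[0,0,0],0]
    - [4.5,[0,0,0],0]
    - [4.5,[0,0,0],0]
    - [4.5,[0,0,0],0]

```text
clock: 11.37
position: [0.587, -0.3331, 0.0574]
tcp_rot: [[-1.0, 0.002, 0.001], [-0.001, -0.002, -1.0], [-0.002, -1.0, 0.002]]
force: [-0.5, 1.0, 6.1]
opening: 0.0534
```

>>> jog_arm:
  rows:
    - [4.5,[0,0,0],0]
    - [4.5,[0,0,0],0]
    - [4.5,[0,0,0],0]
    - [4.5,[0,0,0],0]
    - [4.5,[0,0,0],0]

```text
clock: 11.78
position: [0.587, -0.3331, 0.0574]
tcp_rot: [[-1.0, 0.002, 0.001], [-0.001, -0.002, -1.0], [-0.002, -1.0, 0.002]]
force: [0.5, 0.9, 6.8]
opening: 0.053
```

>>> jog_arm:
  rows:
    - [4.5,[0,-1.5,0],0]
    - [4.5,[0,-3,0],0]
    - [4.5,[0,-4,0],0]
    - [4.5,[0,-3,0],0]
    - [4.5,[0,-0.5,0],0]

```text
clock: 12.2
position: [0.5876, -0.3334, 0.1836]
tcp_rot: [[-1.0, 0.007, 0.001], [-0.001, -0.005, -1.0], [-0.007, -1.0, 0.005]]
force: [0.8, -0.1, -0.5]
opening: 0.0527
```

>>> jog_arm:
  rows:
    - [4.5,[0.2,0,-4],0]
    - [4.5,[0.2,0,-4],0]
    - [4.5,[0.2,0,-4],0]
    - [4.5,[0.2,0,-4],0]
    - [4.5,[0.2,0,-4],0]

```text
clock: 12.62
position: [0.5754, -0.1309, 0.1762]
tcp_rot: [[-1.0, 0.001, 0.001], [-0.001, -0.0, -1.0], [-0.001, -1.0, 0.0]]
force: [-0.3, 1.0, -2.6]
opening: 0.0531
```

>>> jog_arm:
  rows:
    - [4.5,[0.2,0,-4],0]
    - [4.5,[0.2,0,-4],0]
    - [4.5,[0.2,0,-4],0]
    - [4.5,[0.2,0,-4],0]
    - [4.5,[0.2,0,-4],0]

```text
clock: 13.03
position: [0.5652, 0.0692, 0.1764]
tcp_rot: [[-1.0, 0.001, 0.001], [-0.001, 0.0, -1.0], [-0.001, -1.0, -0.0]]
force: [-0.1, -0.2, -1.2]
opening: 0.0528
```

>>> jog_arm:
  rows:
    - [4.5,[0.2,0,-4],0]
    - [4.5,[0.2,0,-4],0]
    - [4.5,[0.2,0,-3],0]
    - [4.5,[0.1,0,-2],0]
    - [4.5,[0,0,0],0]

```text
clock: 13.45
position: [0.558, 0.2008, 0.1761]
tcp_rot: [[-1.0, 0.0, 0.004], [-0.004, 0.001, -1.0], [-0.0, -1.0, -0.001]]
force: [-0.1, -0.4, -2.7]
opening: 0.0529
```

>>> jog_arm:
  rows:
    - [4.5,[0,0,0],0]
    - [4.5,[0,0,0],0]
    - [4.5,[0,0,0],0]
    - [4.5,[0,0,0],0]
    - [4.5,[0,0,0],0]

```text
clock: 13.87
position: [0.5588, 0.1966, 0.1754]
tcp_rot: [[-1.0, 0.0, -0.0], [0.0, 0.0, -1.0], [-0.0, -1.0, -0.0]]
force: [0.6, -0.1, -1.6]
opening: 0.053
```

```bash
cat > look.py <<'E'
import sys
from rig import bot
from h import *
t=sys.argv[1]
s=bot.sense(); print(np.round(s["position"],4),round(s["opening"],4))
a=bot.camera("scene"); im=cv2.resize(a["image"][50:230,200:440],(560,420),interpolation=cv2.INTER_CUBIC)
b=bot.camera("top"); im2=cv2.resize(b["image"][180:330,90:290],(560,420),interpolation=cv2.INTER_CUBIC)
w=bot.camera("wrist")["image"]
cv2.imwrite(f"pics/{t}.png",cv2.resize(np.vstack([np.hstack([im,im2]),np.hstack([w,w*0])]),(800,600),interpolation=cv2.INTER_AREA))
E
python3 look.py l4
```

```text
[0.5588 0.1966 0.1754] 0.053
```

View pics/l4.png

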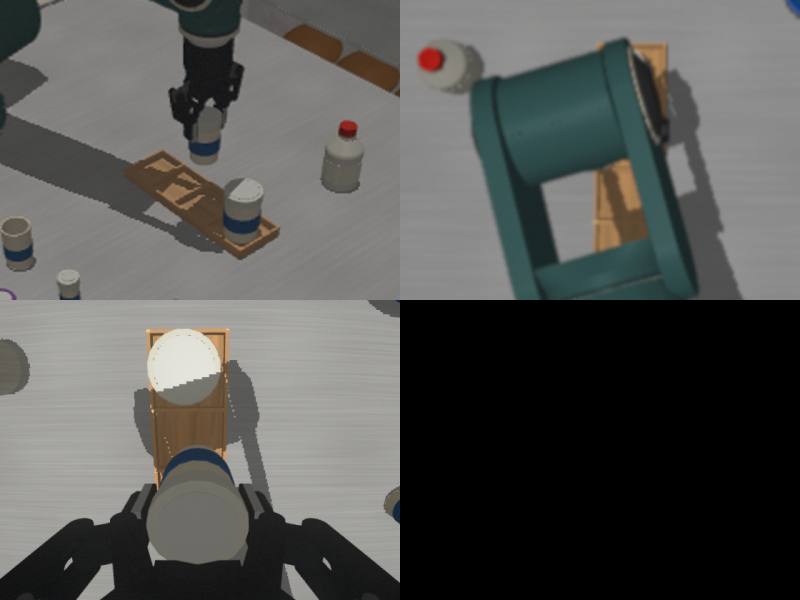

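>>> jog_arm:
  rows:
    - [4.5,[0,1,-1],0]
    - [4.5,[0,3,0],0]
    - [4.5,[0,3,0],0]
    - [4.5,[0,1.5,0],0]
    - [4.5,[0,0.5,0],0]

```text
clock: 14.43
position: [0.5572, 0.2074, 0.0814]
tcp_rot: [[-1.0, -0.004, 0.001], [-0.001, -0.001, -1.0], [0.004, -1.0, 0.001]]
force: [-0.5, 0.6, -2.3]
opening: 0.0526
```

>>> jog_arm:
  rows:
    - [4.5,[0,0,0],0]
    - [4.5,[0,0,0],0]
    - [4.5,[0,0,0],0]
    - [4.5,[0,0,0],0]
    - [4.5,[0,0,0],0]

```text
clock: 14.85
position: [0.5591, 0.2075, 0.0864]
tcp_rot: [[-1.0, 0.002, 0.001], [-0.001, 0.001, -1.0], [-0.002, -1.0, -0.001]]
force: [-0.4, 0.2, -1.5]
opening: 0.0527
```

```bash
python3 look.py l5
```

```text
[0.5591 0.2075 0.0864] 0.0527
```

View pics/l5.png

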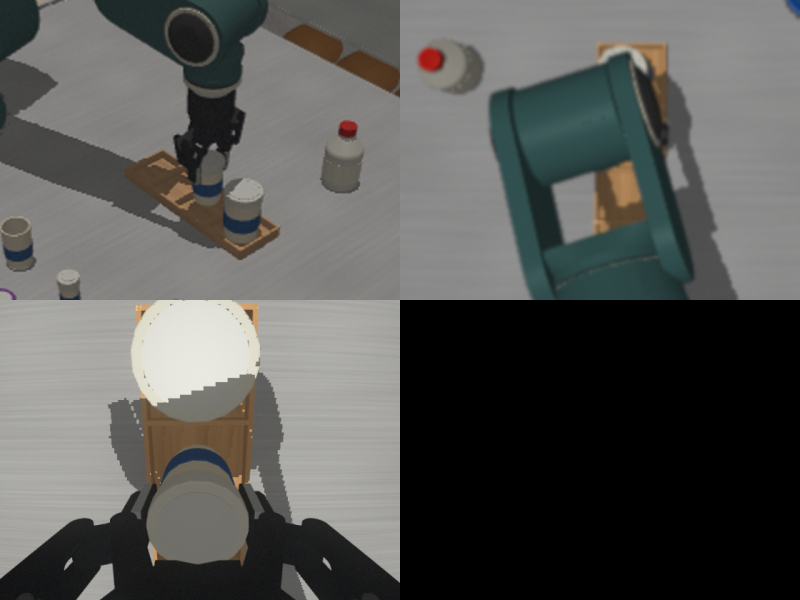

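>>> jog_arm:
  rows:
    - [4.5,[0,1,0],0]
    - [4.5,[0,0.8,0],0]
    - [4.5,[0,0.4,0],0]
    - [4.5,[0,0.2,0],0]
    - [4.5,[0,0,0],0]

```text
clock: 15.42
position: [0.5586, 0.2073, 0.0614]
tcp_rot: [[-1.0, -0.0, 0.001], [-0.001, -0.0, -1.0], [0.0, -1.0, 0.0]]
force: [-3.7, -1.6, 9.6]
opening: 0.0529
```

>>> jog_arm:
  rows:
    - [4.5,[0,0.1,0],0]
    - [4.5,[0,0,0],0]
    - [4.5,[0,0,0],0]
    - [4.5,[0,0,0],0]
    - [4.5,[0,0,0],0]

```text
clock: 15.83
position: [0.5588, 0.2073, 0.0614]
tcp_rot: [[-1.0, 0.0, 0.001], [-0.001, -0.0, -1.0], [-0.0, -1.0, 0.0]]
force: [-8.5, -3.1, 17.1]
opening: 0.0526
```

>>> jog_arm:
  rows:
    - [6,[0,-0.1,0],0]
    - [7,[0,0,0],0]
    - [7,[0,0,0],0]
    - [7,[0,0,0],0]
    - [7,[0,0,0],0]

```text
clock: 16.25
position: [0.5586, 0.2073, 0.061]
tcp_rot: [[-1.0, -0.0, 0.001], [-0.001, -0.0, -1.0], [0.0, -1.0, 0.0]]
force: [0.4, 0.8, -0.4]
opening: 0.07
```

>>> jog_arm:
  rows:
    - [7,[0,-1,0],0]
    - [7,[0,-2.5,0],0]
    - [7,[0,-3.5,0],0]
    - [7,[0,-3,0],0]
    - [7,[0,0,0],0]

```text
clock: 16.67
position: [0.5606, 0.208, 0.1689]
tcp_rot: [[-1.0, 0.008, 0.001], [-0.001, 0.003, -1.0], [-0.008, -1.0, -0.003]]
force: [0.1, -0.1, 0.3]
opening: 0.0701
```

>>> jog_arm:
  rows:
    - [6.5,[0.6,0,4],0]
    - [6.5,[0.6,0,4],0]
    - [6.5,[0.6,0,4],0]
    - [6.5,[0.6,0,4],0]
    - [6.5,[0.6,0,4],0]

```text
clock: 17.08
position: [0.5283, 0.0058, 0.162]
tcp_rot: [[-1.0, 0.001, 0.002], [-0.002, -0.0, -1.0], [-0.001, -1.0, 0.0]]
force: [0.2, -0.9, 0.2]
opening: 0.065
```

>>> jog_arm:
  rows:
    - [6.5,[0.6,0,4],0]
    - [6.5,[0.6,0,4],0]
    - [6.5,[0.6,0,4],0]
    - [6.5,[0.6,0,4],0]
    - [6.5,[0.6,0,4],0]

```text
clock: 17.5
position: [0.4984, -0.1946, 0.1621]
tcp_rot: [[-1.0, 0.001, 0.001], [-0.001, -0.0, -1.0], [-0.001, -1.0, 0.0]]
force: [0.9, 1.2, -0.1]
opening: 0.0651
```

>>> jog_arm:
  rows:
    - [6.5,[0.2,0,3],0]
    - [6.5,[0.1,0,2],0]
    - [6.5,[0,0,0],0]
    - [6.5,[0,0,0],0]
    - [6.5,[0,0,0],0]

```text
clock: 17.92
position: [0.4962, -0.2423, 0.1616]
tcp_rot: [[-1.0, 0.0, 0.001], [-0.001, 0.0, -1.0], [-0.0, -1.0, -0.0]]
force: [-0.3, 0.9, 1.1]
opening: 0.0652
```

```bash
python3 wl.py c .4945 -.2405 w6
```

```text
[ 0.4962 -0.2423  0.1616] 0.0652
```

View pics/w6.png

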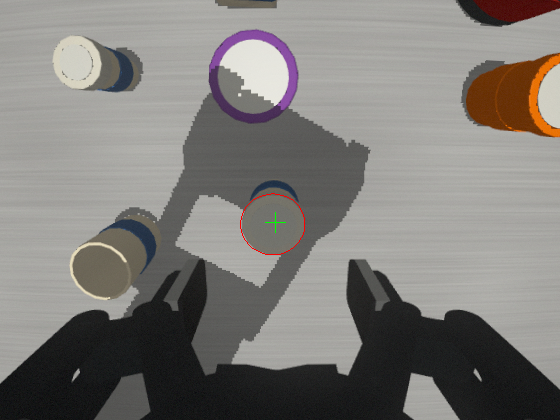

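>>> jog_arm:
  rows:
    - [6.5,[0.2,1,-0.2],0]
    - [6.5,[0,3,0],0]
    - [6.5,[0,3.5,0],0]
    - [6.5,[0,2.8,0],0]
    - [6.5,[0,0.7,0],0]

```text
clock: 18.38
position: [0.4921, -0.2386, 0.0461]
tcp_rot: [[-1.0, -0.005, 0.002], [-0.002, 0.003, -1.0], [0.005, -1.0, -0.003]]
force: [-0.6, -0.0, -1.0]
opening: 0.0652
```

>>> jog_arm:
  rows:
    - [6.5,[0,0,0],0]
    - [3.5,[0,0,0],0]
    - [3.5,[0,0,0],0]
    - [3.5,[0,0,0],0]
    - [3.5,[0,0,0],0]

```text
clock: 18.8
position: [0.4952, -0.241, 0.0535]
tcp_rot: [[-1.0, 0.003, 0.001], [-0.001, -0.001, -1.0], [-0.003, -1.0, 0.001]]
force: [-0.3, 2.0, 8.7]
opening: 0.0429
```

>>> jog_arm:
  rows:
    - [3.5,[0,0,0],0]
    - [3.5,[0,0,0],0]
    - [3.5,[0,0,0],0]
    - [3.5,[0,0,0],0]
    - [3.5,[0,0,0],0]

```text
clock: 19.22
position: [0.4952, -0.241, 0.0535]
tcp_rot: [[-1.0, 0.003, 0.001], [-0.001, -0.001, -1.0], [-0.003, -1.0, 0.001]]
force: [0.3, 3.2, 8.1]
opening: 0.0427
```

>>> jog_arm:
  rows:
    - [3.5,[0,-1.5,0],0]
    - [3.5,[0,-3,0],0]
    - [3.5,[0,-4,0],0]
    - [3.5,[0,-3,0],0]
    - [3.5,[0,-0.5,0],0]

```text
clock: 19.63
position: [0.4957, -0.2416, 0.1786]
tcp_rot: [[-1.0, 0.008, 0.001], [-0.001, -0.004, -1.0], [-0.008, -1.0, 0.004]]
force: [1.5, -0.7, -0.4]
opening: 0.0431
```

>>> jog_arm:
  rows:
    - [3.5,[0.1,0,-4],0]
    - [3.5,[0.1,0,-4],0]
    - [3.5,[0.1,0,-4],0]
    - [3.5,[0.1,0,-4],0]
    - [3.5,[0.1,0,-4],0]

```text
clock: 20.05
position: [0.4885, -0.0391, 0.1721]
tcp_rot: [[-1.0, 0.002, 0.0], [-0.0, -0.0, -1.0], [-0.002, -1.0, 0.0]]
force: [0.8, 0.7, -0.9]
opening: 0.0428
```

>>> jog_arm:
  rows:
    - [3.5,[0.1,0,-4],0]
    - [3.5,[0.1,0,-4],0]
    - [3.5,[0.1,0,-4],0]
    - [3.5,[0.1,0,-4],0]
    - [3.5,[0.1,0,-3],0]

```text
clock: 20.47
position: [0.4833, 0.152, 0.1721]
tcp_rot: [[-1.0, 0.002, 0.002], [-0.002, 0.001, -1.0], [-0.002, -1.0, -0.001]]
force: [0.6, -0.6, -1.4]
opening: 0.0426
```

>>> jog_arm:
  rows:
    - [3.5,[0,0,-2.5],0]
    - [3.5,[0,0,-1.5],0]
    - [3.5,[0,0,0],0]
    - [3.5,[0,0,0],0]
    - [3.5,[0,0,0],0]

```text
clock: 20.88
position: [0.4838, 0.1888, 0.1716]
tcp_rot: [[-1.0, 0.0, 0.001], [-0.001, -0.0, -1.0], [-0.0, -1.0, 0.0]]
force: [1.3, 1.1, 0.1]
opening: 0.0428
```

```bash
python3 look.py l7
```

```text
[0.4838 0.1888 0.1716] 0.0428
```

View pics/l7.png

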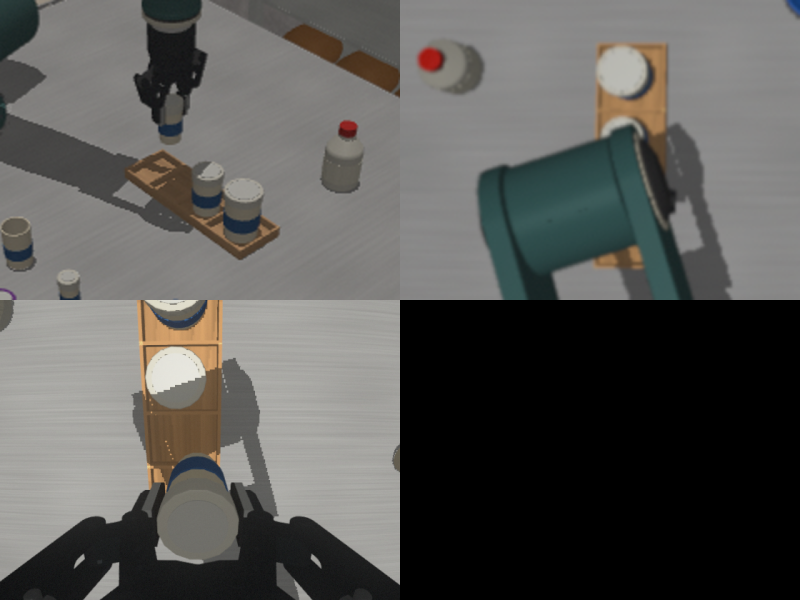

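>>> jog_arm:
  rows:
    - [3.5,[-0.2,0.5,-1.6],0]
    - [3.5,[0,2.5,0],0]
    - [3.5,[0,3,0],0]
    - [3.5,[0,2,0],0]
    - [3.5,[0,1,0],0]

```text
clock: 21.45
position: [0.4848, 0.2043, 0.0786]
tcp_rot: [[-1.0, -0.003, 0.0], [-0.0, -0.001, -1.0], [0.003, -1.0, 0.001]]
force: [-0.1, 0.5, -0.7]
opening: 0.0429
```

>>> jog_arm:
  rows:
    - [3.5,[0,0,0],0]
    - [3.5,[0,0,0],0]
    - [3.5,[0,0,0],0]
    - [3.5,[0,0,0],0]
    - [3.5,[0,0,0],0]

```text
clock: 21.87
position: [0.4862, 0.2054, 0.0825]
tcp_rot: [[-1.0, 0.002, 0.001], [-0.001, 0.001, -1.0], [-0.002, -1.0, -0.001]]
force: [0.1, 0.7, -0.4]
opening: 0.0427
```

>>> jog_arm:
  rows:
    - [3.5,[0,1,0],0]
    - [3.5,[0,0.8,0],0]
    - [3.5,[0,0.4,0],0]
    - [3.5,[0,0.2,0],0]
    - [3.5,[0,0,0],0]

```text
clock: 22.28
position: [0.4856, 0.2053, 0.0575]
tcp_rot: [[-1.0, -0.0, 0.001], [-0.001, -0.0, -1.0], [0.0, -1.0, 0.0]]
force: [-3.7, -2.3, 10.1]
opening: 0.0433
```

>>> jog_arm:
  rows:
    - [3.5,[0,0.1,0],0]
    - [3.5,[0,0,0],0]
    - [3.5,[0,0,0],0]
    - [3.5,[0,0,0],0]
    - [3.5,[0,0,0],0]

```text
clock: 22.7
position: [0.4858, 0.2053, 0.0575]
tcp_rot: [[-1.0, 0.0, 0.001], [-0.001, -0.0, -1.0], [-0.0, -1.0, 0.0]]
force: [-8.8, -3.4, 20.7]
opening: 0.0427
```

>>> jog_arm:
  rows:
    - [5,[0,-0.1,0],0]
    - [6,[0,0,0],0]
    - [6,[0,0,0],0]
    - [6,[0,0,0],0]
    - [6,[0,0,0],0]

```text
clock: 23.12
position: [0.4856, 0.2053, 0.057]
tcp_rot: [[-1.0, -0.0, 0.001], [-0.001, -0.0, -1.0], [0.0, -1.0, 0.0]]
force: [0.2, 0.2, -0.6]
opening: 0.0604
```

>>> jog_arm:
  rows:
    - [6,[0,-1,0],0]
    - [6,[0,-2.5,0],0]
    - [6,[0,-3.5,0],0]
    - [6,[0,-3,0],0]
    - [6,[0,0,0],0]

```text
clock: 23.53
position: [0.4876, 0.206, 0.1645]
tcp_rot: [[-1.0, 0.008, 0.001], [-0.001, 0.003, -1.0], [-0.008, -1.0, -0.003]]
force: [1.3, -0.7, 0.4]
opening: 0.0599
```

>>> jog_arm:
  rows:
    - [6,[-1.4,0,3.8],0]
    - [6,[-1.4,0,3.8],0]
    - [6,[-1.4,0,3.8],0]
    - [6,[-1.4,0,3.8],0]
    - [6,[-1.4,0,3.8],0]

```text
clock: 23.95
position: [0.5562, 0.0135, 0.158]
tcp_rot: [[-1.0, 0.001, 0.001], [-0.001, 0.0, -1.0], [-0.001, -1.0, -0.0]]
force: [1.1, 0.4, 0.2]
opening: 0.0599
```

>>> jog_arm:
  rows:
    - [6,[-1.4,0,3.8],0]
    - [6,[-1.4,0,3.8],0]
    - [6,[-1.2,0,3.3],0]
    - [6,[-0.6,0,2],0]
    - [6,[0,0,0],0]

```text
clock: 24.37
position: [0.6027, -0.1173, 0.1574]
tcp_rot: [[-1.0, -0.0, -0.002], [0.002, -0.001, -1.0], [0.0, -1.0, 0.001]]
force: [-0.2, 1.0, -0.4]
opening: 0.06
```

>>> jog_arm:
  rows:
    - [6,[0,0,0],0]
    - [6,[0,0,0],0]
    - [6,[0,0,0],0]
    - [6,[0,0,0],0]
    - [6,[0,0,0],0]

```text
clock: 24.78
position: [0.6019, -0.1128, 0.1575]
tcp_rot: [[-1.0, 0.0, 0.002], [-0.002, -0.0, -1.0], [-0.0, -1.0, 0.0]]
force: [-0.5, -0.5, -0.8]
opening: 0.0599
```

```bash
python3 wl.py d .602 -.115 w8
```

```text
[ 0.6019 -0.1128  0.1575] 0.0599
```

View pics/w8.png

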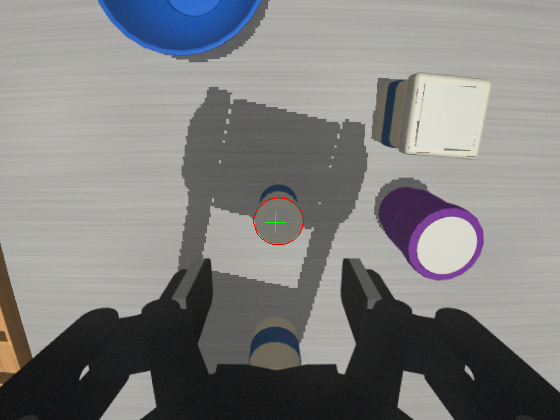

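>>> jog_arm:
  rows:
    - [6,[0,1,0.2],0]
    - [6,[0,3,0],0]
    - [6,[0,3.5,0],0]
    - [6,[0,2.5,0],0]
    - [6,[0,0.8,0],0]

```text
clock: 25.25
position: [0.5998, -0.115, 0.0442]
tcp_rot: [[-1.0, -0.006, 0.001], [-0.001, 0.001, -1.0], [0.006, -1.0, -0.001]]
force: [-0.8, 0.0, -1.0]
opening: 0.0602
```

>>> jog_arm:
  rows:
    - [6,[0,0,0],0]
    - [2.5,[0,0,0],0]
    - [2.5,[0,0,0],0]
    - [2.5,[0,0,0],0]
    - [2.5,[0,0,0],0]

```text
clock: 25.67
position: [0.603, -0.1158, 0.0514]
tcp_rot: [[-1.0, 0.003, 0.001], [-0.001, -0.001, -1.0], [-0.003, -1.0, 0.001]]
force: [-0.2, 0.7, 8.0]
opening: 0.0327
```

>>> jog_arm:
  rows:
    - [2.5,[0,0,0],0]
    - [2.5,[0,0,0],0]
    - [2.5,[0,0,0],0]
    - [2.5,[0,0,0],0]
    - [2.5,[0,0,0],0]

```text
clock: 26.08
position: [0.603, -0.1158, 0.0514]
tcp_rot: [[-1.0, 0.003, 0.001], [-0.001, -0.001, -1.0], [-0.003, -1.0, 0.001]]
force: [-1.0, 1.5, 8.1]
opening: 0.0329
```

>>> jog_arm:
  rows:
    - [2.5,[0,-1.5,0],0]
    - [2.5,[0,-3,0],0]
    - [2.5,[0,-4,0],0]
    - [2.5,[0,-3,0],0]
    - [2.5,[0,-0.5,0],0]

```text
clock: 26.5
position: [0.6038, -0.116, 0.1768]
tcp_rot: [[-1.0, 0.009, 0.001], [-0.001, -0.002, -1.0], [-0.009, -1.0, 0.002]]
force: [0.2, -1.0, -0.7]
opening: 0.0328
```

>>> jog_arm:
  rows:
    - [2.5,[2,0,-3.6],0]
    - [2.5,[2,0,-3.6],0]
    - [2.5,[2,0,-3.6],0]
    - [2.5,[2,0,-3.6],0]
    - [2.5,[2,0,-3.6],0]

```text
clock: 26.92
position: [0.5006, 0.0655, 0.1698]
tcp_rot: [[-1.0, 0.001, 0.0], [-0.0, 0.0, -1.0], [-0.001, -1.0, -0.0]]
force: [0.5, 0.1, 0.3]
opening: 0.0325
```

>>> jog_arm:
  rows:
    - [2.5,[2,0,-3.6],0]
    - [2.5,[2,0,-3.6],0]
    - [2.5,[2,0,-3],0]
    - [2.5,[1.5,0,-2.5],0]
    - [2.5,[0.5,0,-1],0]

```text
clock: 27.33
position: [0.4199, 0.2037, 0.17]
tcp_rot: [[-1.0, 0.001, 0.003], [-0.003, 0.001, -1.0], [-0.001, -1.0, -0.001]]
force: [0.1, -0.6, -1.0]
opening: 0.0324
```

>>> jog_arm:
  rows:
    - [2.5,[0,0,0],0]
    - [2.5,[0,0,0],0]
    - [2.5,[0,0,0],0]
    - [2.5,[0,0,0],0]
    - [2.5,[0,0,0],0]

```text
clock: 27.75
position: [0.4222, 0.2004, 0.1692]
tcp_rot: [[-1.0, -0.0, -0.0], [0.0, -0.0, -1.0], [0.0, -1.0, 0.0]]
force: [-0.8, 0.0, -1.2]
opening: 0.0326
```

```bash
python3 look.py l9
```

```text
[0.4222 0.2004 0.1692] 0.0326
```

View pics/l9.png

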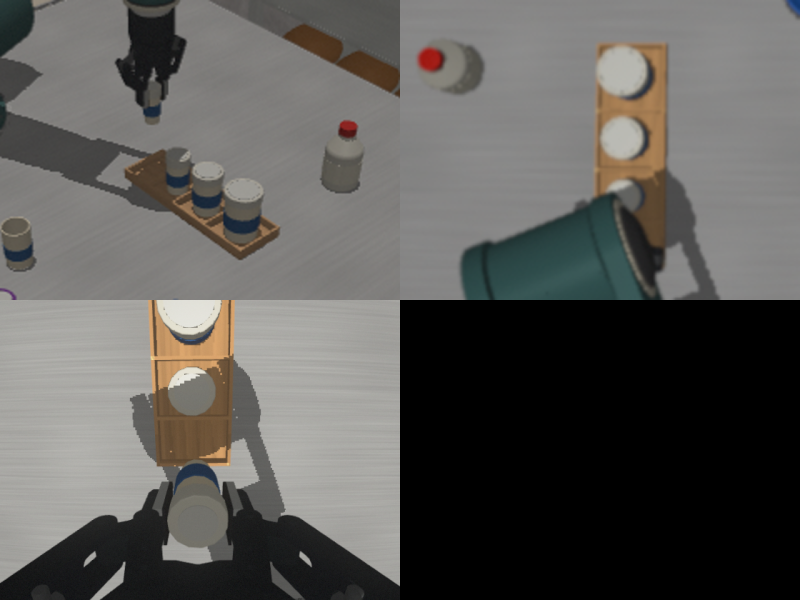

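>>> jog_arm:
  rows:
    - [2.5,[0,0.5,-0.4],0]
    - [2.5,[0,2.5,0],0]
    - [2.5,[0,3,0],0]
    - [2.5,[0,2,0],0]
    - [2.5,[0,1,0],0]

```text
clock: 28.32
position: [0.4205, 0.2049, 0.0762]
tcp_rot: [[-1.0, -0.003, 0.001], [-0.001, -0.001, -1.0], [0.003, -1.0, 0.001]]
force: [0.2, -0.3, -1.6]
opening: 0.0327
```

>>> jog_arm:
  rows:
    - [2.5,[0,0,0],0]
    - [2.5,[0,0,0],0]
    - [2.5,[0,0,0],0]
    - [2.5,[0,0,0],0]
    - [2.5,[0,0,0],0]

```text
clock: 28.73
position: [0.4222, 0.2054, 0.0804]
tcp_rot: [[-1.0, 0.002, 0.001], [-0.001, 0.001, -1.0], [-0.002, -1.0, -0.001]]
force: [0.0, -0.4, -0.3]
opening: 0.0329
```

```bash
python3 look.py l10
```

```text
[0.4222 0.2054 0.0804] 0.0329
```

View pics/l10.png

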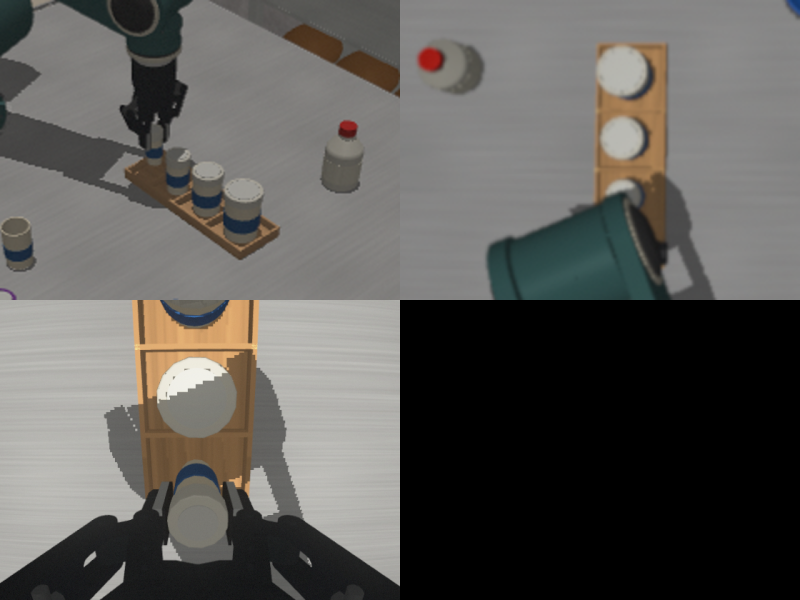

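>>> jog_arm:
  rows:
    - [2.5,[0,1,0],0]
    - [2.5,[0,0.8,0],0]
    - [2.5,[0,0.4,0],0]
    - [2.5,[0,0.2,0],0]
    - [2.5,[0,0,0],0]

```text
clock: 29.3
position: [0.4217, 0.2052, 0.0554]
tcp_rot: [[-1.0, -0.001, 0.001], [-0.001, -0.0, -1.0], [0.001, -1.0, 0.0]]
force: [-4.2, -1.3, 9.1]
opening: 0.0328
```

>>> jog_arm:
  rows:
    - [2.5,[0,0.1,0],0]
    - [2.5,[0,0,0],0]
    - [2.5,[0,0,0],0]
    - [2.5,[0,0,0],0]
    - [2.5,[0,0,0],0]

```text
clock: 29.72
position: [0.4219, 0.2053, 0.0553]
tcp_rot: [[-1.0, 0.0, 0.001], [-0.001, -0.0, -1.0], [-0.0, -1.0, 0.0]]
force: [-7.9, -3.6, 20.3]
opening: 0.0324
```

>>> jog_arm:
  rows:
    - [4,[0,-0.1,0],0]
    - [5,[0,0,0],0]
    - [5,[0,0,0],0]
    - [5,[0,0,0],0]
    - [5,[0,0,0],0]

```text
clock: 30.13
position: [0.4216, 0.2052, 0.055]
tcp_rot: [[-1.0, -0.0, 0.001], [-0.001, -0.0, -1.0], [0.0, -1.0, 0.0]]
force: [1.5, 0.8, 0.4]
opening: 0.0497
```

>>> jog_arm:
  rows:
    - [5,[0,-1,0],0]
    - [5,[0,-2.5,0],0]
    - [5,[0,-3.5,0],0]
    - [5,[0,-3.5,0],0]
    - [5,[0,-3,0],0]

```text
clock: 30.55
position: [0.4216, 0.2052, 0.1934]
tcp_rot: [[-1.0, 0.001, 0.001], [-0.001, 0.001, -1.0], [-0.001, -1.0, -0.001]]
force: [-0.0, 0.8, 0.6]
opening: 0.0498
```

>>> jog_arm:
  rows:
    - [5,[0,-1,3.8],0]
    - [5,[0,0,4],0]
    - [5,[0,0,4],0]
    - [5,[0,0,4],0]
    - [5,[0,0,4],0]

```text
clock: 30.97
position: [0.4213, 0.0056, 0.2014]
tcp_rot: [[-1.0, 0.001, 0.002], [-0.002, -0.0, -1.0], [-0.001, -1.0, 0.0]]
force: [0.2, -0.2, 0.9]
opening: 0.0501
```

>>> jog_arm:
  rows:
    - [5,[0,0,4],0]
    - [5,[0,0,4],0]
    - [5,[0,0,3],0]
    - [5,[0,0,1],0]
    - [5,[0,0,0],0]

```text
clock: 31.38
position: [0.4218, -0.1146, 0.2008]
tcp_rot: [[-1.0, 0.0, -0.002], [0.002, -0.0, -1.0], [-0.0, -1.0, 0.0]]
force: [-0.7, 0.7, -0.7]
opening: 0.0503
```

>>> jog_arm:
  rows:
    - [5,[0,0,0],0]
    - [5,[0,0,0],0]
    - [5,[0,0,0],0]
    - [5,[0,0,0],0]
    - [5,[0,0,0],0]

```text
clock: 31.8
position: [0.4221, -0.112, 0.2004]
tcp_rot: [[-1.0, 0.0, 0.002], [-0.002, 0.0, -1.0], [-0.0, -1.0, -0.0]]
force: [0.3, 0.5, 0.2]
opening: 0.0496
```

```bash
python3 - <<'E'
from rig import bot
from meas import *
print(bot.sense()["clock"],bot.sense()["position"])
c=bot.camera("top"); s=bot.camera("scene")
v=[.5396,.2060,.012]
im=c["image"]
for k,bx in zip("abcd",(.102,.019,-.054,-.117)):
    B=[v[0]+bx*np.cos(v[2]),v[1]+bx*np.sin(v[2]),H[k]+.004]
    for n,cc in (("top",c),("scene",s)):
        r=lid(cc,proj(cc,B),H[k]+.004,R[k]); print(k,n,r and (np.round(r[0]-B,3),r[1].round(1),r[2],r[3]))
a=cv2.resize(im[170:330,90:490],(800,320),interpolation=cv2.INTER_CUBIC)
b=cv2.resize(s["image"][110:340,60:460],(487,280),interpolation=cv2.INTER_AREA)
out=np.zeros((600,800,3),np.uint8); out[:320]=a; out[320:,:487]=b
cv2.imwrite("pics/fin.png",out)
E
```

```text
31.8 [ 0.42212165 -0.11195641  0.2003949 ]
a top (array([-0.001,  0.001,  0.   ]), array([200.1, 215. ]), np.int32(485), 508.32784172846004)
a scene (array([ 0.001,  0.003, -0.   ]), array([345.9, 163.3]), np.int32(238), 274.1003349693492)
b top (array([-0.001, -0.   ,  0.   ]), array([200.5, 248.4]), np.int32(334), 364.937242666143)
b scene (array([ 0.   ,  0.003, -0.   ]), array([324.3, 151.7]), np.int32(148), 176.78022415703163)
c top (array([-0.002, -0.001,  0.   ]), array([200.7, 278.1]), np.int32(226), 243.70712845306844)
c scene (array([-0.001,  0.003, -0.   ]), array([306.5, 141.8]), np.int32(84), 107.92101598111913)
d top (array([-0.003,  0.001,  0.   ]), array([200.4, 303.9]), np.int32(131), 145.66213308437727)
d scene (array([-0.003,  0.004,  0.   ]), array([292.1, 133.5]), np.int32(44), 59.89914996386506)
```

View pics/fin.png

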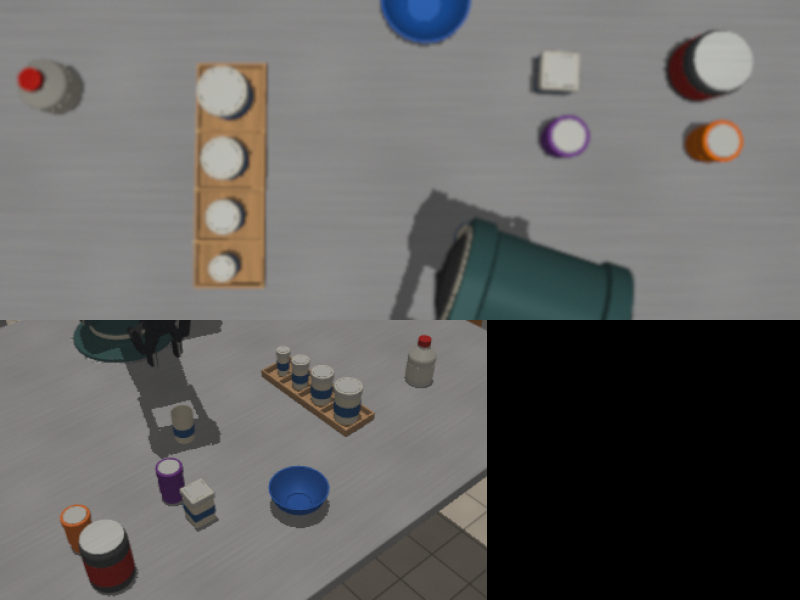

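The final picture shows all four tubs upright in their own bays, with lids at top-view pixels (200,215), (200,248), (201,278) and (200,304). The other objects look unmoved and the gripper is clear.

```bash
python3 - <<'E'
from rig import bot
print(bot.sign_off(), bot.sense()["clock"])
E
```

```text
the job is handed in; nothing more can be done
the job is handed in; nothing more can be done
```

All four closed round tubs are in the caddy, each upright in the bay for its size, and the job is handed in. I gripped them one at a time across the caddy's width. Each was lowered until it touched the bay floor (about 16–21 N at contact) before I let go.

- **Tub positions:** the final top and scene pictures put each tub within about 3 mm of its bay centre along the caddy. Across the caddy they are within about 4 mm. This uses the caddy position measured at the start.
- **Caddy and other objects:** by eye, the pictures show the caddy, square tub, open cup, bowl, can and bottle standing where they were. The purple and orange tubs have not moved either. I did not re-measure any of these.
- **Arm and time:** the arm stood clear of everything, about 10 cm above the cup. The clock read about 32 s of the 112 s allowed.
- **Failed or disagreeing checks:** none failed. The top and scene cameras disagreed by 2–4 mm on the tub positions, well inside the tolerances.

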